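Set the shutter lever and hold the analyser lid open at the index

ROBOT

A 6-joint arm with a two-finger parallel gripper is mounted at the origin on the work surface. World frame = base frame: x ahead of the robot, y to its left, z up, the work surface at z = 0. Lengths are in m, angles in rad, forces in N, time in s.
With the tool pointing down it reaches from about 0.35 to 0.775 m from the base axis. Payload 5.5 kg.
Tool frame: the origin (TCP) lies on the centre line of the jaws, within the pads' length; the fingertips stand 8 mm ahead of it and the grasp point (between the pads) lies 11 mm behind it; z points along the fingers, y is the direction in which the jaws open and shut (so a half turn about z gives the same grasp; the last joint's range is limited). The gripper opens to 85 mm and grips with 20 to 120 N. Pads are 22 mm wide; open, the fingers measure 114 mm over their backs; the gripper's body (76 mm by 85 mm) begins 54 mm behind the grasp point. The pads swing forward as they close: fully open they stand 13 mm farther back than shut.
Start: joints at [0.996, 0.313, 0.046, 1.304, 0, 1.431], TCP at [0.242, 0.522, 0.239] pointing down, gripper open.
Joint ranges: [-2.76, 2.76], [-0.86, 1.69], [-1.03, 1.26], [-2.2, 2.34], [-1.47, 1.5], [-3.14, 3.14]. Speed limits (rad/s): [2.57, 2.57, 3.14, 3.14, 3.14, 3.14].

INTERFACE

Orientations are given as a unit quaternion [w, x, y, z].
In Python, from workcell import env gives the robot as it stands. The module is installed in compiled form; this text tells all that it offers.
- The arm moves only by the tool play_rows, never from a script. Its argument "steps" is a list of rows, each an object with "claw": the closure in counts, from 0 (fully open) to 255 (shut); "dp": the shift along the tool's x, y, z in m, a list of three; "angular": the turn, a rotation vector about the tool's x, y, z in degrees, a list of three. In form: [{"claw": claw, "dp": [dx, dy, dz], "angular": [wx, wy, wz]}, ...]. A call has exactly 8 rows; each row shifts and turns the commanded pose from where the row before left it, along the tool's axes as they then stand; what a row does not reach is not made up. A row lasts 1/12 s, in which the tool goes at most 41.7 mm and 7.16 degrees, less where a joint would pass 70% of its speed; a pose out of reach is approached as far as the arm can. A call is refused whole if a number of a shift passes 0.0417 or a number of a turn 7.16, either way. A call with a gripper value outside its range is refused whole. The fingers move at their own pace and stop on an object; "force" is the grip in N (left out, the last holds). Time passes only in rows, so rows that do not move let the fingers close, or fill a call up. It gives the time, the measured TCP pose, the force and the opening at its end, in the units of the state.
- env.get_state(): the state, without advancing time (a new reading comes with each control period).
- env.read_camera(name): name is "scene" or "side" or "wrist"; returns (picture, depth): 420x560x3 uint8, red, green, blue; 420x560 float32, m along the optical axis (not along the pixel's ray), 0 where there is no reading.
- env.calibration(name): a dict with "fx", "fy", "cx", "cy" (pixels), "world_from_camera" (4x4, takes a point from camera to world coordinates); the wrist camera has in their place "hand_eye" (4x4, takes a point from camera to tool coordinates, whose origin is the TCP and whose axes are the flange's). Camera axes: x right, y down, z forward; pixel columns grow to the right and rows downward; lengths in m; the calibration is good to about 2 mm. A picture is of the moment at which its call begins: read the wrist's pose just before it. calibration takes no time and is no camera call.
- env.hand_in(): hands the job in, once; it reports no verdict.
The state is a dict: "clock": time; "joint_pos": joint angles; "qvel": joint speeds; "tau": joint torques, N m; "tcp_pos": TCP position; "orientation": TCP orientation; "wrist_force": force on the tool from outside, world axes, zero at the start; "ft_torque": the same for the moment, N m; "finger_gap": finger opening in m.
Only numpy, scipy, OpenCV 4.12 (cv2) and the standard library are available. Lean on these libraries where they do the work, as an engineer would, in place of code of your own. Each camera call takes 0.05 s, during which the arm holds its last target. There are 200 camera calls.

TASK

With the analyser lid still shut, swing the ball-topped shutter lever on the light-source unit until it is in line with the thin index arm beside it, and leave it there. Then take the analyser lid by its bar handle, raise it until it is in line with the index arm next to the lid's hinge, and keep holding it still there: the job finishes with the gripper holding the lid up, which falls shut if released. Do not shift either index arm, and leave the wash bottle, tape roll and vial alone.

Things in the scene. Friction and masses are not known exactly. Their poses are not given: they have to be found in the camera images.
- lid (a joint): Angle of the analyser lid, rad: 0 shut (level), grows as its front edge rises, stop at 1.6. Nearly free hinge: the lid (0.3 to 0.55 kg with handle) falls shut unless held. A flat grey plate 145 x 160 x 8 mm on top of the low white analyser (275 deep x 270 wide x 120 mm high, fixed) over a dark chamber.
- lid_hinge (a point): Middle of the lid's hinge axis, fixed on the analyser, 125 mm above the bench. Its y axis is the hinge axis, its z is up, its -x points horizontally from the hinge to the analyser's front (towards the robot). The analyser's front face is 155 mm from it along -x, its back 120 mm along +x, its sides 135 mm along +y and -y.
- lid_bar (a point): Middle of the lid's bar handle. It lies in the lid's plane: at (-220 cos a, 0, 220 sin a) mm in the lid_hinge frame at lid angle a. Its y axis runs along the bar, its x in the lid's plane towards the hinge. 63 mm are free between bar and lid edge; with the lid shut the bar's centre is 65 mm in front of the analyser's front face and 125 mm above the bench, so it can be straddled from above.
- lid_grip: The bar handle itself: a round steel sleeve, 14 mm diameter, 104 mm long, parallel to the hinge between the ends of two 10 mm round arms that stand out 70 mm from the lid's front edge. It turns freely on its own axis, so that fingers can keep their direction while the lid swings. Origin at its middle, y along it.
- lid_index (a joint): Angle in rad of the lid's index arm, measured like the lid's own angle (level to the front at 0, rising): the wanted lid angle. Set differently each time, between 0.5 and 1.1. It is stiff, and must not be shifted.
- lid_index_tip (a point): Tip of the lid's index arm, a thin dark steel bar 110 mm long, 8 mm wide and 12 mm high pivoting on the lid's hinge axis, 105 mm to the +y side of the lid's middle (21 mm clear of the lid's side edge). Its x axis runs along the arm towards the hinge.
- lever (a joint): Angle of the shutter lever in rad: 0 upright, negative leaning to the unit's front (-x of lever_pivot), positive leaning to its rear (+x), stops at -0.75 and 0.75. It starts leaning to the front and stays where it is left (about 1.2 N at the ball moves it).
- lever_pivot (a point): Lever pivot on top of the light-source unit (grey steel box 160 deep x 100 wide x 70 mm high, fixed on the bench), 75 mm above the bench. Its y axis is the lever's axis, z up, x from the unit's front to its rear.
- lever_knob (a point): Centre of the black ball (28 mm diameter) at the end of the shutter lever, a 10 mm steel rod; 100 mm from the pivot: at lever angle b it is at (100 sin b, 0, 100 cos b) mm in the lever_pivot frame. Its z axis points along the lever.
- lever_index (a joint): Angle in rad of the lever's index arm, measured like the lever's own angle: the wanted lever angle. Set differently each time, between 0 and 0.6. It is stiff, and must not be shifted.
- lever_index_tip (a point): Tip of the lever's index arm, a thin aluminium bar 62 mm long, 8 mm wide and 5 mm thick that pivots on the lever's axis, 38 mm to the -y side of the lever (much shorter than the lever, so that fingers on the ball pass above it). Its z axis points along the arm.
- wash_bottle: Loose white bottle, 60 mm diameter, 160 mm high, right of the analyser; leave alone. Origin under its middle.
- tape_roll: Loose roll of paper tape lying flat, 72 mm diameter, 24 mm high, behind the light-source unit; leave alone. Origin under its middle.
- vial: Loose glass vial, 26 mm diameter, 60 mm high, standing on the back part of the analyser's top; leave alone. Origin under its middle.

How it is judged:
On the way, in this order (a step that is already met when the one before it is completed fails the run):
1. the shutter lever is in line with its index arm while the lid is still shut (angle between the z axis of lever_knob and the z axis of lever_index_tip, either way round below 0.09 rad and value of joint lid below 0.1 rad), for 0.3 s.
2. the lid is held by its handle in line with its index arm (angle between the x axis of lid_bar and the x axis of lid_index_tip, either way round below 0.09 rad and contact force between the fingers and lid_grip above 0.5 N), for 0.4 s.
At the end, for the whole second after the job is handed in: The lever is within 0.09 rad of its index arm and the lid within 0.09 rad of its own, the lid is at rest (below 0.05 rad/s) and the fingers are holding it by the handle (more than 0.5 N) (all of step 2 and angle between the z axis of lever_knob and the z axis of lever_index_tip, either way round below 0.09 rad and velocity of joint lid between -0.05 and 0.05 rad/s); the arm keeps its last pose, push and grip.
It fails at once if an index arm is shifted (tip moved more than 8 mm) (distance of any of lid_index_tip, lever_index_tip from where it was at the start of the episode above 0.008 m).
It fails at once if the wash bottle, tape roll or vial is moved more than 25 mm (distance of any of wash_bottle, tape_roll, vial from where it was at the start of the episode above 0.025 m).
It also fails if it takes over 53 s, if anything falls off the work surface, if the arm or the gripper's body presses on something with over 40 N, if the wrist force passes 120 N, or if a joint passes its speed limit or range.

## Working session

There is one attempt and no reset: what is moved stays moved. The work goes in short steps, Python scripts to look and compute and a tool call to move; the robot and the scene stay as the last step left them, time stands still between calls to the robot, and variables do not carry over. Pictures are saved under pics/ and viewed, about 8 in all and at most 12, crops included, and the job is handed in when it is done.

Besides the shell and the picture viewer there is one more tool, called after ">>>" as name([rows], argument=value, ...), one row to a line, values as JSON. play_rows: Moves the arm, as the interface text tells. Its arguments: {"type":"object","properties":{"steps":{"type":"array","items":{"type":"object","properties":{"claw":{"type":"number"},"dp":{"type":"array","items":{"type":"number"}},"angular":{"type":"array","items":{"type":"number"}}}}},"force":{"type":"number"}},"required":["steps"]}

```bash
mkdir -p pics; cat > h.py <<'E'
from workcell import env
import numpy as np, cv2
from scipy.spatial.transform import Rotation as R
def grab(n):
    s=env.get_state(); p,d=env.read_camera(n); c=env.calibration(n)
    if n=='wrist':
        q=s['orientation']; T=np.eye(4); T[:3,:3]=R.from_quat([q[1],q[2],q[3],q[0]]).as_matrix(); T[:3,3]=s['tcp_pos']
        W=T@np.array(c['hand_eye'])
    else: W=np.array(c['world_from_camera'])
    np.savez(f'{n}.npz',p=p,d=d,W=W,k=[c['fx'],c['fy'],c['cx'],c['cy']]); return p,d
def load(n): return np.load(n+'.npz')
def cloud(n):
    z=load(n); d=z['d']; fx,fy,cx,cy=z['k']; v,u=np.mgrid[:d.shape[0],:d.shape[1]]
    P=np.stack([(u-cx)/fx*d,(v-cy)/fy*d,d,np.ones_like(d)],-1)@z['W'].T
    P=P[...,:3]; P[d==0]=np.nan; return P
def save(name,im): cv2.imwrite('pics/'+name,np.ascontiguousarray(im[...,::-1]))
E
python3 - <<'E'
from h import *
print(env.get_state())
a,_=grab('scene'); b,_=grab('side')
save('scene.png',a); save('side.png',b)
for n in('scene','side'): print(load(n)['W'].round(3).tolist(),load(n)['k'])
E
```

```text
{'clock': 0.0, 'joint_pos': array([ 9.96403518e-01,  3.14020376e-01,  4.49889806e-02,  1.30359494e+00,
       -2.18169293e-05,  1.43116213e+00]), 'qvel': array([-0.00020269,  0.00106304, -0.00059417, -0.00057647,  0.00060063,
        0.00065673]), 'tau': array([ 1.40153923e-03, -4.80630612e+01,  2.98531759e+01,  1.93793583e-02,
       -1.01185226e-04,  8.49734533e-06]), 'tcp_pos': array([0.24194847, 0.52107799, 0.23840158]), 'orientation': array([-3.09552101e-04,  2.15671249e-01,  9.76465604e-01, -8.61118580e-04]), 'wrist_force': array([ 0.65385464, -0.46454473, -0.06993962]), 'ft_torque': array([ 0.02732251,  0.03709505, -0.00976528]), 'finger_gap': 0.08530449149409156}
[[0.638, 0.461, -0.617, 1.387], [0.77, -0.406, 0.493, -0.678], [-0.023, -0.789, -0.614, 0.912], [0.0, 0.0, 0.0, 1.0]] [540.32588891 540.32588891 284.0551107  219.69865094]
[[0.746, -0.493, 0.448, 0.196], [-0.666, -0.534, 0.521, -0.585], [-0.018, -0.687, -0.726, 0.846], [0.0, 0.0, 0.0, 1.0]] [382.88954384 382.88954384 280.31578078 210.80740662]
```

View pics/scene.png

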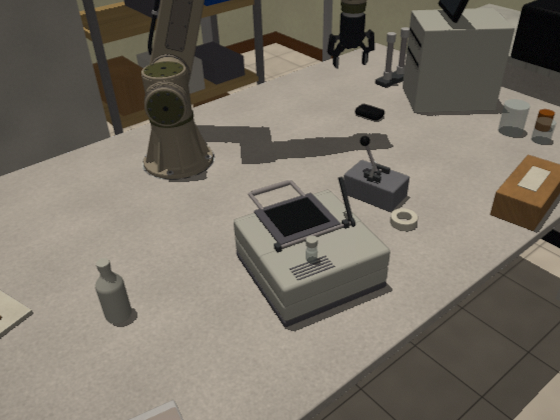

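View pics/side.png

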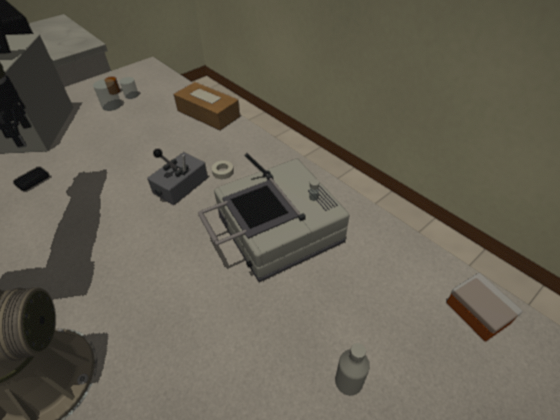

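The scene view shows the analyser around (310,250), the lid handle around (278,190), the lid index arm at about (345,200), the lever ball at (365,141), and the light unit at (376,185). The side view shows the ball at (158,153) and the lid index from (248,155) to (270,178). I'll enlarge both.

```bash
python3 - <<'E'
from h import *
a=load('scene')['p'];b=load('side')['p']
f=lambda im,x0,y0,w,h,s:cv2.resize(im[y0:y0+h,x0:x0+w],None,fx=s,fy=s,interpolation=cv2.INTER_CUBIC)
A=f(a,230,130,200,150,4)                      # 800x600
B1=f(b,140,140,200,150,4)
save('A.png',A); save('B.png',B1)
E
```

```text
(no output)
```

View pics/A.png

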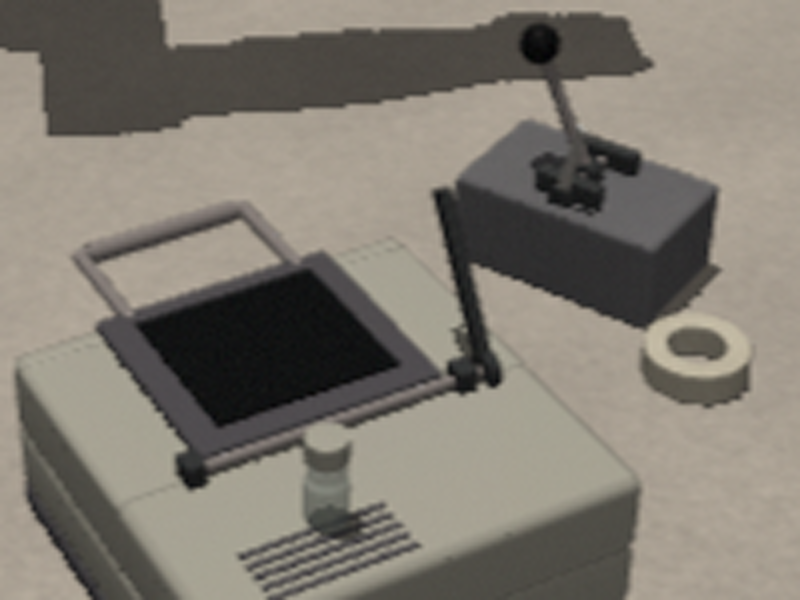

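View pics/B.png

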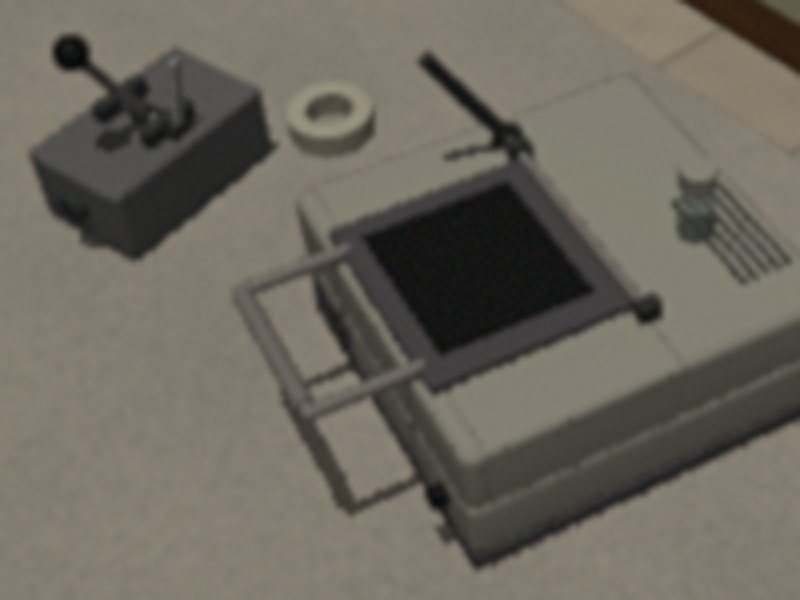

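```bash
cat > m.py <<'E'
from h import *
def tri(pts):
    # pts: list of (cam,u,v)
    M=np.zeros((3,3));b=np.zeros(3);L=[]
    for n,u,v in pts:
        z=load(n);fx,fy,cx,cy=z['k'];W=z['W'];r=W[:3,:3]@[(u-cx)/fx,(v-cy)/fy,1];r/=np.linalg.norm(r)
        Pm=np.eye(3)-np.outer(r,r);M+=Pm;b+=Pm@W[:3,3];L.append((Pm,W[:3,3]))
    X=np.linalg.solve(M,b);return X,[np.linalg.norm(P@(X-o)) for P,o in L]
def dep(n,u,v):
    P=cloud(n);return P[int(round(v)),int(round(u))]
E
python3 - <<'E'
from m import *
A=lambda u,v:('scene',230+u/4-.4,130+v/4-.4)
B=lambda u,v:('side',140+u/4-.4,140+v/4-.4)
D=dict(bar_a=((240,208),(238,292)),bar_b=((80,253),(308,412)),hinge_p=((465,375),(515,152)),hinge_m=((192,468),(648,307)),
 lidx_piv=((490,368),(510,135)),lidx_tip=((443,190),(427,58)),ball=((540,43),(72,52)),
 c1=((525,122),(35,155)),c2=((717,188),(175,50)))
D=dict(list(D.items())[:7])
for k,(a,b) in D.items():
    X,e=tri([A(*a),B(*b)]);print(k,X.round(4),np.round(e,4),dep(*A(*a)).round(3),dep(*B(*b)).round(3))
print('boxA');
for c in[(525,124),(462,185),(650,248),(714,190)]:print(dep(*A(*c)).round(3))
print('boxB')
for c in[(37,156),(175,52),(260,94),(122,198)]:print(dep(*B(*c)).round(3))
print('sidx',dep(*B(175,62)),dep(*B(178,85)),dep(*B(183,120)), 'rodbase',dep(*B(140,108)),dep(*A(577,150)))
for n in('scene','side'):
    P=cloud(n);m=(abs(P[...,2]-.07)<.004);v,u=np.where(m); Q=P[m]; r=(Q[:,0]>.2)&(Q[:,0]<.9)
    if r.sum()>20:
        Q=Q[r]; 
        rect=cv2.minAreaRect(Q[:,:2].astype(np.float32)); print(n,len(Q),rect)
E
```

```text
bar_a [0.4809 0.0685 0.1261] [0.0011 0.0011] [0.486 0.064 0.128] [0.477 0.062 0.134]
bar_b [ 0.4563 -0.0441  0.1285] [0.0002 0.0002] [ 0.458 -0.044  0.129] [ 0.457 -0.045  0.127]
hinge_p [0.7023 0.053  0.1248] [0.0006 0.0006] [0.709 0.046 0.134] [0.696 0.046 0.131]
hinge_m [ 0.6649 -0.1218  0.129 ] [0.0005 0.0005] [ 0.671 -0.126  0.133] [ 0.663 -0.125  0.135]
lidx_piv [0.7095 0.0665 0.1276] [0.0003 0.0003] [0.716 0.059 0.134] [0.708 0.065 0.13 ]
lidx_tip [0.6533 0.0782 0.2196] [0.0001 0.0001] [0.656 0.074 0.223] [0.654 0.08  0.219]
ball [0.5092 0.3152 0.166 ] [0.0002 0.0002] [0.517 0.308 0.173] [0.508 0.309 0.169]
boxA
[0.469 0.351 0.066]
[0.491 0.264 0.062]
[0.636 0.298 0.066]
[0.618 0.385 0.068]
boxB
[0.47  0.347 0.068]
[0.611 0.377 0.075]
[0.642 0.298 0.063]
[0.494 0.263 0.068]
sidx [0.57319496 0.29271505 0.13606751] [0.57121145 0.29193997 0.1147452 ] [0.56644262 0.290461   0.08291252] rodbase [0.55091323 0.32311358 0.08367876] [0.57369818 0.28841059 0.12099714]
scene 2003 ((0.6000255942344666, 0.4609771966934204), (0.6038057804107666, 2.08095121383667), 11.427169799804688)
side 2059 ((0.5447840690612793, 0.8019266724586487), (0.6814547181129456, 2.853811025619507), 2.0543017387390137)
```

Checks against the given sizes: ball to pivot is 101 mm, index length 109 mm, and the bar and hinge midpoints are consistent at 220 mm, all of which agree. First I turn the jaws along the lever axis.

>>> play_rows([
  {"claw": 0,"dp": [0,0,-0.005],"angular": [0,0,-6.4]},
  {"claw": 0,"dp": [0,0,-0.005],"angular": [0,0,-6.4]},
  {"claw": 0,"dp": [0,0,-0.005],"angular": [0,0,-6.4]},
  {"claw": 0,"dp": [0,0,-0.005],"angular": [0,0,-6.4]},
  {"claw": 0,"dp": [0,0,-0.005],"angular": [0,0,-6.4]},
  {"claw": 0,"dp": [0,0,-0.005],"angular": [0,0,-6.4]},
  {"claw": 0,"dp": [0,0,0],"angular": [0,0,0]},
  {"claw": 0,"dp": [0,0,0],"angular": [0,0,0]},
])

```text
clock: 0.77
tcp_pos: [0.2422, 0.5215, 0.2691]
orientation: [-0.0, -0.116, 0.993, -0.0]
wrist_force: [-0.1, -0.1, -0.3]
finger_gap: 0.0853
```

```bash
cat > to.py <<'E'
from h import *
import sys
def to(x,y,z):
    s=env.get_state();q=s['orientation'];M=R.from_quat([q[1],q[2],q[3],q[0]]).as_matrix()
    print('tcp',s['tcp_pos'].round(4),'ydir',np.degrees(np.arctan2(M[1,1],M[0,1])).round(2),'zt',M[:,2].round(3),'tool shift',(M.T@(np.array([x,y,z])-s['tcp_pos'])).round(4),'F',s['wrist_force'].round(2),'t',round(s['clock'],2),'gap',round(s['finger_gap'],4))
if __name__=='__main__': to(*map(float,sys.argv[1:4]))
E
python3 to.py 0.470 0.305 0.29
```

```text
tcp [0.2422 0.5215 0.2691] ydir 103.31 zt [-0. -0. -1.] tool shift [-0.1718 -0.2631 -0.0209] F [-0.14 -0.06 -0.32] t 0.77 gap 0.0853
```

>>> play_rows([
  {"claw": 0,"dp": [-0.0215,-0.033,-0.003],"angular": [0,0,0]},
  {"claw": 0,"dp": [-0.0215,-0.033,-0.003],"angular": [0,0,0]},
  {"claw": 0,"dp": [-0.0215,-0.033,-0.003],"angular": [0,0,0]},
  {"claw": 0,"dp": [-0.0215,-0.033,-0.003],"angular": [0,0,0]},
  {"claw": 0,"dp": [-0.0215,-0.033,-0.003],"angular": [0,0,0]},
  {"claw": 0,"dp": [-0.0215,-0.033,-0.003],"angular": [0,0,0]},
  {"claw": 0,"dp": [-0.0215,-0.033,-0.003],"angular": [0,0,0]},
  {"claw": 0,"dp": [0,0,0],"angular": [0,0,0]},
])

```text
clock: 1.43
tcp_pos: [0.4472, 0.3276, 0.2898]
orientation: [0.001, -0.112, 0.994, -0.001]
wrist_force: [-0.5, 1.1, -0.7]
finger_gap: 0.0855
```

```bash
python3 - <<'E'
from h import *
from to import to
to(.509,.315,.26)
a,_=grab('wrist');save('w1.png',a); print(load('wrist')['W'].round(3))
E
```

```text
tcp [0.4472 0.3276 0.2898] ydir 102.9 zt [ 0.002 -0.002 -1.   ] tool shift [-0.0574 -0.026   0.03  ] F [-0.47  1.13 -0.68] t 1.43 gap 0.0855
[[-0.223  0.925  0.308  0.369]
 [ 0.975  0.213  0.067  0.309]
 [-0.003  0.315 -0.949  0.424]
 [ 0.     0.     0.     1.   ]]
```

View pics/w1.png

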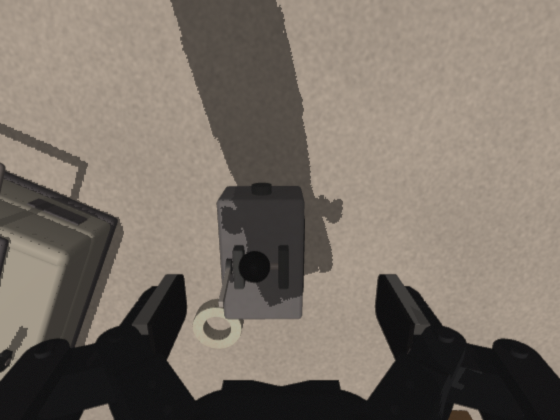

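The wrist view has the ball at (254,266), with the index arm running from about (229,262) up to (222,305) and the unit's top below. I'll get the unit frame and index angle from the depth clouds.

```bash
python3 - <<'E'
from m import *
for n in('scene','side','wrist'):
    P=cloud(n);Q=P[np.isfinite(P[...,0])]
    t=Q[(abs(Q[:,2]-.07)<.006)&(np.hypot(Q[:,0]-.554,Q[:,1]-.323)<.11)]
    r=cv2.minAreaRect(t[:,:2].astype(np.float32));print(n,np.round(r[0],4),np.round(r[1],4),r[2],np.median(t[:,2]))
    yaw=.235;ex=np.array([np.cos(yaw),np.sin(yaw)]);ey=np.array([-ex[1],ex[0]])
    rel=Q[:,:2]-[.554,.323];a=rel@ex;b=rel@ey;h=Q[:,2]-.075
    m=(b<-.03)&(b>-.046)&(h>.015)&(h<.07)&(abs(a)<.06)
    if m.sum()>5:
        l=np.linalg.svd(np.c_[a,h][m]-np.c_[a,h][m].mean(0))[2][0]
        print(' idx n',m.sum(),'mean',a[m].mean().round(4),b[m].mean().round(4),h[m].mean().round(4),'dir ang',np.arctan(l[0]/l[1]).round(3),'pos ang',np.arctan2(a[m].mean(),h[m].mean()).round(3), 'top', h[m].max().round(3),a[m][h[m]>.045].mean().round(4))
    m=(b<.02)&(b>-.02)&(h>.06)&(h<.13)&(a<0)&(a>-.08)
    if m.sum(): c=np.c_[a,b,h][m];print(' ball',len(c),c.mean(0).round(4),c.min(0).round(4),c.max(0).round(4))
E
```

```text
scene [0.555  0.3261] [0.1627 0.1066] 13.914960861206055 0.07026700424851628
 idx n 43 mean 0.008 -0.035 0.0392 dir ang 0.2 pos ang 0.201 top 0.064 0.0113
 ball 106 [-0.0397 -0.0009  0.0875] [-0.0553 -0.0114  0.0604] [-0.0232  0.0096  0.1047]
side [0.5536 0.3264] [0.1605 0.1033] 12.295271873474121 0.07072969154177622
 idx n 42 mean 0.0075 -0.0348 0.0387 dir ang 0.19 pos ang 0.192 top 0.062 0.0104
 ball 92 [-0.0459 -0.0007  0.0911] [-0.0579 -0.0118  0.0606] [-0.027   0.0109  0.1038]
wrist [0.5525 0.3262] [0.159  0.0999] 13.043914794921875 0.06918840045801006
 idx n 204 mean 0.0054 -0.0339 0.0414 dir ang 0.214 pos ang 0.13 top 0.061 0.0082
 ball 792 [-0.05    0.0048  0.0965] [-0.06   -0.0089  0.0826] [-0.0342  0.0174  0.103 ]
```

>>> play_rows([
  {"claw": 0,"dp": [-0.015,-0.006,0.01],"angular": [0,0,0]},
  {"claw": 0,"dp": [-0.015,-0.006,0.01],"angular": [0,0,0]},
  {"claw": 0,"dp": [-0.015,-0.006,0.01],"angular": [0,0,0]},
  {"claw": 0,"dp": [-0.015,-0.006,0.01],"angular": [0,0,0]},
  {"claw": 0,"dp": [0,0,0.02],"angular": [0,0,0]},
  {"claw": 0,"dp": [0,0,0],"angular": [0,0,0]},
  {"claw": 0,"dp": [0,0,0],"angular": [0,0,0]},
  {"claw": 0,"dp": [0,0,0],"angular": [0,0,0]},
])

```text
clock: 2.15
tcp_pos: [0.5059, 0.3233, 0.2301]
orientation: [-0.0, -0.118, 0.993, -0.0]
wrist_force: [0.2, 0.4, 1.5]
finger_gap: 0.085
```

```bash
python3 to.py .5113 .3163 .154
```

```text
tcp [0.5059 0.3233 0.2301] ydir 103.54 zt [-0.001 -0.    -1.   ] tool shift [-0.0036 -0.008   0.0761] F [0.2  0.42 1.47] t 2.15 gap 0.085
```

>>> play_rows([
  {"claw": 0,"dp": [-0.0035,-0.008,0.016],"angular": [0,0,0]},
  {"claw": 0,"dp": [0,0,0.02],"angular": [0,0,0]},
  {"claw": 0,"dp": [0,0,0.02],"angular": [0,0,0]},
  {"claw": 0,"dp": [0,0,0.02],"angular": [0,0,0]},
  {"claw": 0,"dp": [0,0,0],"angular": [0,0,0]},
  {"claw": 120,"dp": [0,0,0],"angular": [0,0,0]},
  {"claw": 120,"dp": [0,0,0],"angular": [0,0,0]},
  {"claw": 120,"dp": [0,0,0],"angular": [0,0,0]},
], force=20)

```text
clock: 2.82
tcp_pos: [0.5127, 0.3164, 0.1565]
orientation: [0.002, -0.118, 0.993, 0.001]
wrist_force: [-0.8, 0.1, 0.2]
finger_gap: 0.0514
```

```bash
python3 - <<'E'
from h import *
from to import to
to(.5113,.3163,.154)
a,_=grab('wrist');save('w2.png',a)
E
```

```text
tcp [0.5127 0.3164 0.1565] ydir 103.51 zt [ 0.003  0.001 -1.   ] tool shift [0.0014 0.0002 0.0025] F [-0.76  0.13  0.23] t 2.82 gap 0.0514
```

View pics/w2.png

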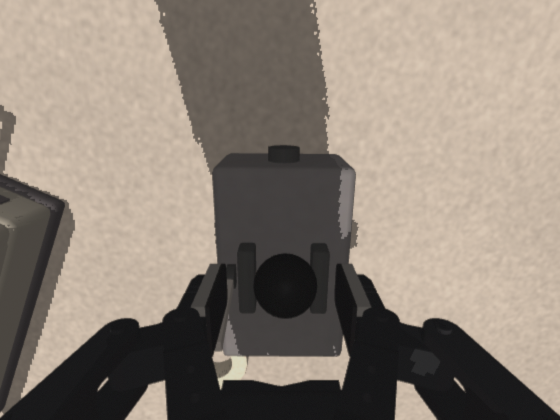

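The ball at (286,286) is centred between the pads at 217 and 348. I'll close on it.

>>> play_rows([
  {"claw": 200,"dp": [0,0,0],"angular": [0,0,0]},
  {"claw": 200,"dp": [0,0,0],"angular": [0,0,0]},
  {"claw": 200,"dp": [0,0,0],"angular": [0,0,0]},
  {"claw": 200,"dp": [0,0,0],"angular": [0,0,0]},
  {"claw": 200,"dp": [0,0,0],"angular": [0,0,0]},
  {"claw": 200,"dp": [0,0,0],"angular": [0,0,0]},
  {"claw": 200,"dp": [0,0,0],"angular": [0,0,0]},
  {"claw": 200,"dp": [0,0,0],"angular": [0,0,0]},
], force=20)

```text
clock: 3.53
tcp_pos: [0.5117, 0.3179, 0.156]
orientation: [0.001, -0.118, 0.993, 0.002]
wrist_force: [-2.8, 5.6, 4.3]
finger_gap: 0.0263
```

```bash
python3 to.py .5731 .3307 .162
```

```text
tcp [0.5117 0.3179 0.156 ] ydir 103.57 zt [ 0.001  0.005 -1.   ] tool shift [-0.0627 -0.002  -0.0059] F [-2.8   5.65  4.29] t 3.53 gap 0.0263
```

>>> play_rows([
  {"claw": 200,"dp": [-0.0075,0.0005,-0.003],"angular": [0,0,0]},
  {"claw": 200,"dp": [-0.0075,0.0005,-0.0026],"angular": [0,0,0]},
  {"claw": 200,"dp": [-0.0078,0,-0.0018],"angular": [0,0,0]},
  {"claw": 200,"dp": [-0.0078,0,-0.0014],"angular": [0,0,0]},
  {"claw": 200,"dp": [-0.008,0,-0.0006],"angular": [0,0,0]},
  {"claw": 200,"dp": [-0.008,0,0],"angular": [0,0,0]},
  {"claw": 200,"dp": [-0.008,0,0.0006],"angular": [0,0,0]},
  {"claw": 200,"dp": [-0.008,0,0.0012],"angular": [0,0,0]},
])

```text
clock: 4.2
tcp_pos: [0.5736, 0.3324, 0.1629]
orientation: [0.001, -0.118, 0.993, 0.001]
wrist_force: [-2.1, 4.6, 4.3]
finger_gap: 0.0262
```

>>> play_rows([
  {"claw": 200,"dp": [0,0,0],"angular": [0,0,0]},
  {"claw": 200,"dp": [0,0,0],"angular": [0,0,0]},
  {"claw": 200,"dp": [0,0,0],"angular": [0,0,0]},
  {"claw": 200,"dp": [0,0,0],"angular": [0,0,0]},
  {"claw": 200,"dp": [0,0,0],"angular": [0,0,0]},
  {"claw": 200,"dp": [0,0,0],"angular": [0,0,0]},
  {"claw": 200,"dp": [0,0,0],"angular": [0,0,0]},
  {"claw": 200,"dp": [0,0,0],"angular": [0,0,0]},
])

```text
clock: 4.87
tcp_pos: [0.574, 0.3324, 0.1628]
orientation: [0.002, -0.118, 0.993, 0.001]
wrist_force: [0.6, 6.0, 3.2]
finger_gap: 0.0262
```

```bash
cat > lv.py <<'E'
from m import *
from to import to
to(.5731,.3307,.162)
yaw=.229;ex=np.array([np.cos(yaw),np.sin(yaw)]);ey=np.array([-ex[1],ex[0]])
for n in('scene','side'):
    a,_=grab(n);save(n+'2.png',a);P=cloud(n);Q=P[np.isfinite(P[...,0])]
    rel=Q[:,:2]-[.5537,.3262];a=rel@ex;b=rel@ey;h=Q[:,2]-.075
    for nm,lo,hi,h0,h1 in(('idx',-.048,-.03,.015,.07),('rod',-.014,.014,.03,.082)):
        m=(b<hi)&(b>lo)&(h>h0)&(h<h1)&(abs(a)<.06)
        if m.sum()>5:
            C=np.c_[a,h][m];l=np.linalg.svd(C-C.mean(0))[2][0];print(n,nm,m.sum(),C.mean(0).round(4),'dir',np.arctan(l[0]/l[1]).round(3),'pos',np.arctan2(*C.mean(0)).round(3))
E
python3 lv.py
```

```text
tcp [0.574  0.3324 0.1628] ydir 103.5 zt [ 0.003  0.003 -1.   ] tool shift [ 0.0012 -0.0015  0.0008] F [0.65 6.05 3.19] t 4.87 gap 0.0262
scene idx 48 [0.0072 0.0381] dir 0.266 pos 0.186
scene rod 45 [0.0076 0.0505] dir 0.105 pos 0.149
side idx 42 [0.0068 0.0393] dir 0.202 pos 0.172
side rod 52 [0.0064 0.0564] dir 0.139 pos 0.114
```

>>> play_rows([
  {"claw": 60,"dp": [0,0,0],"angular": [0,0,0]},
  {"claw": 60,"dp": [0,0,0],"angular": [0,0,0]},
  {"claw": 60,"dp": [0,0,0],"angular": [0,0,0]},
  {"claw": 60,"dp": [0,0,0],"angular": [0,0,0]},
  {"claw": 60,"dp": [0,0,-0.02],"angular": [0,0,0]},
  {"claw": 60,"dp": [0,0,-0.03],"angular": [0,0,0]},
  {"claw": 60,"dp": [0,0,-0.03],"angular": [0,0,0]},
  {"claw": 60,"dp": [0,0,-0.03],"angular": [0,0,0]},
])

```text
clock: 5.63
tcp_pos: [0.572, 0.3307, 0.2726]
orientation: [-0.001, -0.117, 0.993, -0.0]
wrist_force: [1.2, 0.3, 0.3]
finger_gap: 0.0653
```

```bash
python3 lv.py; python3 - <<'E'
from h import *
f=lambda im,x0,y0,w,h,s:cv2.resize(im[y0:y0+h,x0:x0+w],None,fx=s,fy=s,interpolation=cv2.INTER_CUBIC)
save('C.png',np.hstack([f(load('scene')['p'],345,125,66,80,6),f(load('side')['p'],145,135,66,80,6)]))
E
```

```text
tcp [0.572  0.3307 0.2726] ydir 103.47 zt [-0.001 -0.001 -1.   ] tool shift [-0.0012 -0.0002  0.1105] F [1.2  0.34 0.33] t 5.63 gap 0.0653
scene idx 46 [0.0076 0.0389] dir 0.224 pos 0.194
scene rod 60 [0.0081 0.0558] dir 0.128 pos 0.145
side idx 42 [0.0071 0.039 ] dir 0.175 pos 0.18
side rod 49 [0.0061 0.0563] dir 0.113 pos 0.107
```

View pics/C.png

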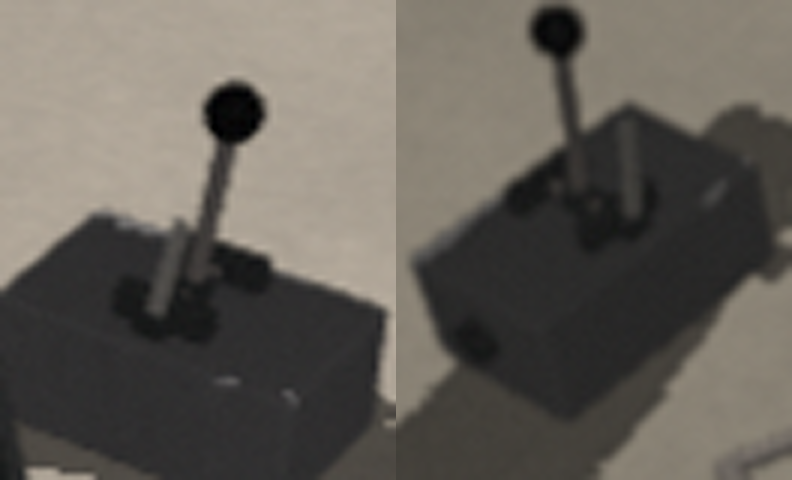

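```bash
python3 - <<'E'
from h import *
yaw=.229;ex=np.array([np.cos(yaw),np.sin(yaw),0]);ey=np.array([-ex[1],ex[0],0]);p=np.array([.5537,.3262,.075])
def pr(n,X):
    z=load(n);c=np.linalg.inv(z['W'])@np.append(X,1);fx,fy,cx,cy=z['k'];return np.array([fx*c[0]/c[2]+cx,fy*c[1]/c[2]+cy])
for n,sr,si in(('scene',-.208,-.244),('side',.108,.067)):
  for nm,off,L0,L1 in(('rod',0,.02,.085),('idx',-.038,.015,.06)):
    print(n,nm,sr if nm=='rod' else si,[(b,round(float((lambda d:d[0]/d[1])(pr(n,p+ey*off+L1*(ex*np.sin(b)+[0,0,np.cos(b)]))-pr(n,p+ey*off+L0*(ex*np.sin(b)+[0,0,np.cos(b)])))),3)) for b in(.05,.1,.15,.2,.25)])
  for b in(.1,.15,.2): print('ball',b,pr(n,p+.1*(ex*np.sin(b)+[0,0,np.cos(b)])).round(2))
print('seen',345+235/6-.4,125+112/6-.4,145+(556-396)/6-.4,135+32/6-.4)
E
```

```text
scene rod -0.208 [(0.05, -0.152), (0.1, -0.21), (0.15, -0.27), (0.2, -0.334), (0.25, -0.402)]
scene idx -0.244 [(0.05, -0.144), (0.1, -0.201), (0.15, -0.262), (0.2, -0.326), (0.25, -0.394)]
ball 0.1 [382.95 143.31]
ball 0.15 [384.57 144.04]
ball 0.2 [386.16 144.85]
side rod 0.108 [(0.05, 0.226), (0.1, 0.174), (0.15, 0.125), (0.2, 0.078), (0.25, 0.033)]
side idx 0.067 [(0.05, 0.208), (0.1, 0.157), (0.15, 0.108), (0.2, 0.063), (0.25, 0.019)]
ball 0.1 [171.04 140.52]
ball 0.15 [172.32 139.85]
ball 0.2 [173.6  139.27]
seen 383.7666666666667 143.26666666666665 171.26666666666665 139.93333333333334
```

The lever seems to lean about 0.03–0.06 rad less than its index arm. I'll re-grip it and move about 4.5 mm further.

>>> play_rows([
  {"claw": 60,"dp": [0,0,0.03],"angular": [0,0,0]},
  {"claw": 60,"dp": [0,0,0.03],"angular": [0,0,0]},
  {"claw": 60,"dp": [0,0,0.03],"angular": [0,0,0]},
  {"claw": 60,"dp": [0,0,0.02],"angular": [0,0,0]},
  {"claw": 200,"dp": [0,0,0],"angular": [0,0,0]},
  {"claw": 200,"dp": [0,0,0],"angular": [0,0,0]},
  {"claw": 200,"dp": [0,0,0],"angular": [0,0,0]},
  {"claw": 200,"dp": [0,0,0],"angular": [0,0,0]},
])

```text
clock: 6.4
tcp_pos: [0.5729, 0.3322, 0.1634]
orientation: [0.001, -0.118, 0.993, 0.001]
wrist_force: [-1.4, 3.6, -2.9]
finger_gap: 0.0266
```

>>> play_rows([
  {"claw": 200,"dp": [0,0,0],"angular": [0,0,0]},
  {"claw": 200,"dp": [0,0,0],"angular": [0,0,0]},
  {"claw": 200,"dp": [0,0,0],"angular": [0,0,0]},
  {"claw": 200,"dp": [-0.0023,0,0.0003],"angular": [0,0,0]},
  {"claw": 200,"dp": [-0.0023,0,0.0005],"angular": [0,0,0]},
  {"claw": 200,"dp": [0,0,0],"angular": [0,0,0]},
  {"claw": 200,"dp": [0,0,0],"angular": [0,0,0]},
  {"claw": 200,"dp": [0,0,0],"angular": [0,0,0]},
])

```text
clock: 7.07
tcp_pos: [0.5779, 0.3333, 0.1625]
orientation: [0.002, -0.118, 0.993, 0.001]
wrist_force: [-0.6, 5.2, 4.2]
finger_gap: 0.0266
```

>>> play_rows([
  {"claw": 60,"dp": [0,0,0],"angular": [0,0,0]},
  {"claw": 60,"dp": [0,0,0],"angular": [0,0,0]},
  {"claw": 60,"dp": [0,0,0],"angular": [0,0,0]},
  {"claw": 60,"dp": [0,0,0],"angular": [0,0,0]},
  {"claw": 60,"dp": [0,0,-0.02],"angular": [0,0,0]},
  {"claw": 60,"dp": [0,0,-0.03],"angular": [0,0,0]},
  {"claw": 60,"dp": [0,0,-0.03],"angular": [0,0,0]},
  {"claw": 60,"dp": [0,0,-0.03],"angular": [0,0,0]},
])

```text
clock: 7.73
tcp_pos: [0.5765, 0.3317, 0.2718]
orientation: [-0.001, -0.117, 0.993, -0.0]
wrist_force: [-0.1, 1.3, -0.6]
finger_gap: 0.0649
```

```bash
python3 lv.py; python3 - <<'E'
from h import *
f=lambda im,x0,y0,w,h,s:cv2.resize(im[y0:y0+h,x0:x0+w],None,fx=s,fy=s,interpolation=cv2.INTER_CUBIC)
im=np.hstack([f(load('scene')['p'],345,135,40+10,50,8),f(load('side')['p'],155,135,50,50,8)])
save('D.png',cv2.convertScaleAbs(im,alpha=1.5))
E
```

```text
tcp [0.5765 0.3317 0.2718] ydir 103.47 zt [-0.001 -0.001 -1.   ] tool shift [ 3.400e-03 -1.000e-04  1.098e-01] F [-0.14  1.32 -0.61] t 7.73 gap 0.0649
scene idx 48 [0.0077 0.0381] dir 0.184 pos 0.201
scene rod 61 [0.011  0.0576] dir 0.171 pos 0.189
side idx 42 [0.0071 0.0391] dir 0.177 pos 0.18
side rod 53 [0.0087 0.0576] dir 0.187 pos 0.151
```

View pics/D.png

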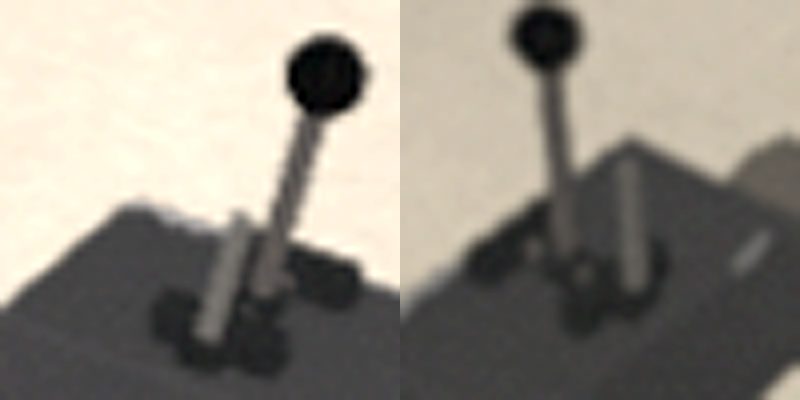

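The rod slopes −0.28 (scene) and 0.086 (side) match the index slopes −0.265 and 0.08, so the lever agrees with its index arm to within about 0.02 rad. Next is the lid, starting with turning the jaws across the bar.

>>> play_rows([
  {"claw": 60,"dp": [0,0,-0.005],"angular": [0,0,-7.15]},
  {"claw": 60,"dp": [0,0,0],"angular": [0,0,-7.15]},
  {"claw": 60,"dp": [0,0,0],"angular": [0,0,-7.15]},
  {"claw": 60,"dp": [0,0,0],"angular": [0,0,-7.15]},
  {"claw": 60,"dp": [0,0,0],"angular": [0,0,-7.15]},
  {"claw": 60,"dp": [0,0,0],"angular": [0,0,-7.15]},
  {"claw": 60,"dp": [0,0,0],"angular": [0,0,-7.15]},
  {"claw": 60,"dp": [0,0,0],"angular": [0,0,-7.15]},
])

```text
clock: 8.5
tcp_pos: [0.5767, 0.3318, 0.2752]
orientation: [-0.001, -0.581, 0.814, -0.0]
wrist_force: [0.1, -0.6, 0.3]
finger_gap: 0.0653
```

>>> play_rows([
  {"claw": 60,"dp": [0,0,0],"angular": [0,0,-7.1]},
  {"claw": 60,"dp": [0,0,0],"angular": [0,0,0]},
  {"claw": 60,"dp": [0,0,0],"angular": [0,0,0]},
  {"claw": 60,"dp": [0,0,0],"angular": [0,0,0]},
  {"claw": 60,"dp": [0,0,0],"angular": [0,0,0]},
  {"claw": 60,"dp": [0,0,0],"angular": [0,0,0]},
  {"claw": 60,"dp": [0,0,0],"angular": [0,0,0]},
  {"claw": 60,"dp": [0,0,0],"angular": [0,0,0]},
])

```text
clock: 9.17
tcp_pos: [0.5768, 0.3323, 0.2761]
orientation: [0.0, -0.628, 0.778, -0.0]
wrist_force: [0.3, -0.6, 0.1]
finger_gap: 0.0647
```

```bash
python3 to.py .4686 .0122 .25; python3 -c "
from h import *;print(env.get_state()['joint_pos'].round(3))"
```

```text
tcp [0.5768 0.3323 0.2761] ydir 167.76 zt [ 0.  0. -1.] tool shift [0.3358 0.0379 0.0261] F [ 0.28 -0.59  0.06] t 9.17 gap 0.0647
[ 0.402  0.499  0.413  1.485  0.    -0.955]
```

>>> play_rows([
  {"claw": 60,"dp": [0.041,0.0047,0.002],"angular": [0,0,0]},
  {"claw": 60,"dp": [0.041,0.0047,0.002],"angular": [0,0,0]},
  {"claw": 60,"dp": [0.041,0.0047,0.002],"angular": [0,0,0]},
  {"claw": 60,"dp": [0.041,0.0047,0.002],"angular": [0,0,0]},
  {"claw": 60,"dp": [0.041,0.0047,0.002],"angular": [0,0,0]},
  {"claw": 60,"dp": [0.041,0.0047,0.002],"angular": [0,0,0]},
  {"claw": 60,"dp": [0.041,0.0047,0.002],"angular": [0,0,0]},
  {"claw": 60,"dp": [0.041,0.0047,0.002],"angular": [0,0,0]},
])

```text
clock: 9.83
tcp_pos: [0.4697, 0.0182, 0.2603]
orientation: [0.0, -0.628, 0.778, -0.0]
wrist_force: [1.3, -1.2, 0.0]
finger_gap: 0.0653
```

>>> play_rows([
  {"claw": 60,"dp": [0.006,0,0.01],"angular": [0,0,0]},
  {"claw": 60,"dp": [0,0,0],"angular": [0,0,0]},
  {"claw": 60,"dp": [0,0,0],"angular": [0,0,0]},
  {"claw": 60,"dp": [0,0,0],"angular": [0,0,0]},
  {"claw": 60,"dp": [0,0,0],"angular": [0,0,0]},
  {"claw": 60,"dp": [0,0,0],"angular": [0,0,0]},
  {"claw": 60,"dp": [0,0,0],"angular": [0,0,0]},
  {"claw": 60,"dp": [0,0,0],"angular": [0,0,0]},
])

```text
clock: 10.5
tcp_pos: [0.4696, 0.0146, 0.2501]
orientation: [0.0, -0.628, 0.778, 0.0]
wrist_force: [0.4, -0.3, -0.2]
finger_gap: 0.0653
```

```bash
python3 - <<'E'
from h import *
from to import to
to(.4686,.0122,.114)
a,_=grab('wrist');save('w3.png',a)
E
```

```text
tcp [0.4696 0.0146 0.2501] ydir 167.87 zt [ 0.  0. -1.] tool shift [0.0026 0.0005 0.1361] F [ 0.41 -0.34 -0.16] t 10.5 gap 0.0653
```

View pics/w3.png

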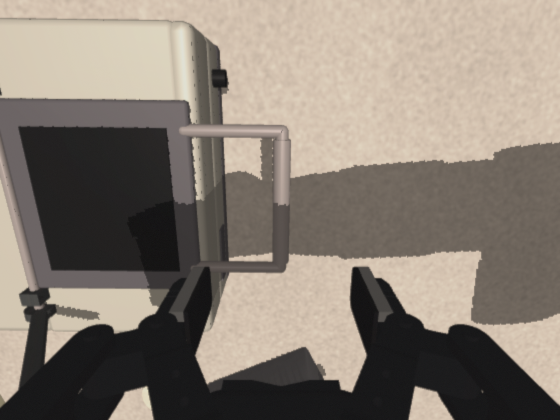

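The bar at u≈281 is centred between the pads at about 200 and 362. I'll descend and grip.

>>> play_rows([
  {"claw": 60,"dp": [0.0025,0.0005,0.022],"angular": [0,0,0]},
  {"claw": 60,"dp": [0,0,0.023],"angular": [0,0,0]},
  {"claw": 60,"dp": [0,0,0.023],"angular": [0,0,0]},
  {"claw": 60,"dp": [0,0,0.023],"angular": [0,0,0]},
  {"claw": 60,"dp": [0,0,0.023],"angular": [0,0,0]},
  {"claw": 60,"dp": [0,0,0.022],"angular": [0,0,0]},
  {"claw": 60,"dp": [0,0,0],"angular": [0,0,0]},
  {"claw": 60,"dp": [0,0,0],"angular": [0,0,0]},
])

```text
clock: 11.22
tcp_pos: [0.4674, 0.0118, 0.1135]
orientation: [-0.001, -0.628, 0.778, 0.001]
wrist_force: [-0.4, -0.2, 0.0]
finger_gap: 0.0653
```

>>> play_rows([
  {"claw": 230,"dp": [0,0,0],"angular": [0,0,0]},
  {"claw": 230,"dp": [0,0,0],"angular": [0,0,0]},
  {"claw": 230,"dp": [0,0,0],"angular": [0,0,0]},
  {"claw": 230,"dp": [0,0,0],"angular": [0,0,0]},
  {"claw": 230,"dp": [0,0,0],"angular": [0,0,0]},
  {"claw": 230,"dp": [0,0,0],"angular": [0,0,0]},
  {"claw": 230,"dp": [0,0,0],"angular": [0,0,0]},
  {"claw": 230,"dp": [0,0,0],"angular": [0,0,0]},
], force=40)

```text
clock: 11.88
tcp_pos: [0.4688, 0.0115, 0.1152]
orientation: [0.001, -0.628, 0.778, -0.001]
wrist_force: [-1.5, 0.4, 5.2]
finger_gap: 0.0128
```

```bash
python3 to.py .4686 .0122 .114
```

```text
tcp [0.4688 0.0115 0.1152] ydir 167.78 zt [ 0.002 -0.    -1.   ] tool shift [-0.0006  0.0004  0.0012] F [-1.5   0.39  5.19] t 11.88 gap 0.0128
```

The bar is gripped (gap 12.8 mm), so I'll raise the lid along its arc.

>>> play_rows([
  {"claw": 230,"dp": [0,-0.0005,-0.0144],"angular": [0,0,0]},
  {"claw": 230,"dp": [0,-0.0014,-0.0144],"angular": [0,0,0]},
  {"claw": 230,"dp": [0,-0.0024,-0.0142],"angular": [0,0,0]},
  {"claw": 230,"dp": [0,-0.0033,-0.0141],"angular": [0,0,0]},
  {"claw": 230,"dp": [0,-0.0042,-0.0138],"angular": [0,0,0]},
  {"claw": 230,"dp": [0,-0.0051,-0.0135],"angular": [0,0,0]},
  {"claw": 230,"dp": [0,-0.0059,-0.0131],"angular": [0,0,0]},
  {"claw": 230,"dp": [0,-0.0069,-0.0128],"angular": [0,0,0]},
])

```text
clock: 12.55
tcp_pos: [0.4974, 0.0051, 0.2252]
orientation: [-0.0, -0.628, 0.778, -0.0]
wrist_force: [1.9, -0.8, -2.6]
finger_gap: 0.0127
```

```bash
python3 to.py .4976 .0053 .225
```

```text
tcp [0.4974 0.0051 0.2252] ydir 167.77 zt [-0. -0. -1.] tool shift [-0.0003 -0.0002  0.0002] F [ 1.88 -0.76 -2.61] t 12.55 gap 0.0127
```

>>> play_rows([
  {"claw": 230,"dp": [0,-0.0077,-0.0123],"angular": [0,0,0]},
  {"claw": 230,"dp": [0,-0.0084,-0.0117],"angular": [0,0,0]},
  {"claw": 230,"dp": [0,-0.0092,-0.0112],"angular": [0,0,0]},
  {"claw": 230,"dp": [0,-0.0099,-0.0105],"angular": [0,0,0]},
  {"claw": 230,"dp": [0,-0.0105,-0.0098],"angular": [0,0,0]},
  {"claw": 230,"dp": [0,-0.0112,-0.0091],"angular": [0,0,0]},
  {"claw": 230,"dp": [0,-0.0117,-0.0084],"angular": [0,0,0]},
  {"claw": 230,"dp": [0,0,0],"angular": [0,0,0]},
])

```text
clock: 13.22
tcp_pos: [0.5658, -0.0104, 0.2994]
orientation: [0.0, -0.628, 0.779, -0.001]
wrist_force: [-3.6, -2.0, 3.1]
finger_gap: 0.0125
```

```bash
cat > lid.py <<'E'
from m import *
from to import to
to(.57,0,.3)
s=env.get_state();yaw=-.212;ex=np.array([np.cos(yaw),np.sin(yaw)]);ey=np.array([-ex[1],ex[0]]);p=np.array([.6836,-.0344])
rel=(s['tcp_pos'][:2]-p)@ex;print('lid from tcp',np.arctan2(s['tcp_pos'][2]+.011-.125,-rel))
for n in('scene','side'):
    a,_=grab(n);save(n+'3.png',a);P=cloud(n);Q=P[np.isfinite(P[...,0])]
    r=Q[:,:2]-p;a=-(r@ex);b=r@ey;h=Q[:,2]-.125
    d=np.hypot(a,h);an=np.arctan2(h,a)
    for nm,lo,hi,d0,d1 in(('idx',.093,.117,.03,.112),('lid',-.068,.068,.03,.14)):
        m=(b<hi)&(b>lo)&(d>d0)&(d<d1)&(an>.4)&(an<1.5)
        if m.sum()>5:
            C=np.c_[a,h][m];l=np.linalg.svd(C-C.mean(0))[2][0];print(n,nm,m.sum(),C.mean(0).round(4),'dir',np.arctan(l[1]/l[0]).round(3),'pos',np.median(an[m]).round(3))
E
python3 lid.py; python3 - <<'E'
from h import *
f=lambda im,x0,y0,w,h,s:cv2.resize(im[y0:y0+h,x0:x0+w],None,fx=s,fy=s,interpolation=cv2.INTER_CUBIC)
save('E.png',np.hstack([f(load('scene')['p'],260,120,130,150,3),f(load('side')['p'],190,120,130,150,3)]))
E
```

```text
tcp [ 0.5658 -0.0104  0.2994] ydir 167.73 zt [ 0.002 -0.002 -1.   ] tool shift [-0.0111 -0.0018 -0.0006] F [-3.57 -1.98  3.12] t 13.22 gap 0.0125
lid from tcp 0.9956262395159833
scene idx 179 [0.0321 0.0625] dir 1.024 pos 1.105
scene lid 2714 [0.0411 0.0747] dir 0.986 pos 1.07
side idx 68 [0.0354 0.0684] dir 1.023 pos 1.095
side lid 286 [0.0444 0.0802] dir 0.977 pos 1.065
```

View pics/E.png

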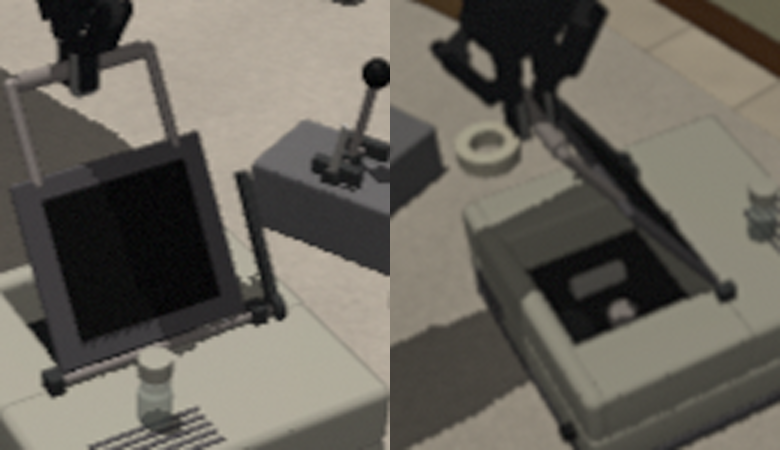

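The lid is clearly held. Depth fits in both views put the index about 0.04 rad above it, so I'll raise it about 8.8 mm more along the arc.

>>> play_rows([
  {"claw": 230,"dp": [0,-0.0025,-0.0017],"angular": [0,0,0]},
  {"claw": 230,"dp": [0,-0.0025,-0.0016],"angular": [0,0,0]},
  {"claw": 230,"dp": [0,-0.0023,-0.0015],"angular": [0,0,0]},
  {"claw": 230,"dp": [0,0,0],"angular": [0,0,0]},
  {"claw": 230,"dp": [0,0,0],"angular": [0,0,0]},
  {"claw": 230,"dp": [0,0,0],"angular": [0,0,0]},
  {"claw": 230,"dp": [0,0,0],"angular": [0,0,0]},
  {"claw": 230,"dp": [0,0,0],"angular": [0,0,0]},
])

```text
clock: 13.98
tcp_pos: [0.5704, -0.0114, 0.3024]
orientation: [-0.001, -0.628, 0.778, -0.0]
wrist_force: [-4.6, -3.8, 3.5]
finger_gap: 0.0123
```

>>> play_rows([
  {"claw": 230,"dp": [0,0,0],"angular": [0,0,0]},
  {"claw": 230,"dp": [0,0,0],"angular": [0,0,0]},
  {"claw": 230,"dp": [0,0,0],"angular": [0,0,0]},
  {"claw": 230,"dp": [0,0,0],"angular": [0,0,0]},
  {"claw": 230,"dp": [0,0,0],"angular": [0,0,0]},
  {"claw": 230,"dp": [0,0,0],"angular": [0,0,0]},
  {"claw": 230,"dp": [0,0,0],"angular": [0,0,0]},
  {"claw": 230,"dp": [0,0,0],"angular": [0,0,0]},
])

```text
clock: 14.65
tcp_pos: [0.5704, -0.0114, 0.3023]
orientation: [-0.001, -0.628, 0.778, -0.0]
wrist_force: [-3.1, -4.1, 3.3]
finger_gap: 0.0125
```

```bash
python3 lid.py; python3 lv.py
```

```text
tcp [ 0.5704 -0.0114  0.3023] ydir 167.75 zt [-0.001 -0.001 -1.   ] tool shift [-0.011   0.0028  0.0023] F [-3.13 -4.1   3.26] t 14.65 gap 0.0125
lid from tcp 1.0207078016858224
scene idx 178 [0.0322 0.0625] dir 1.0 pos 1.104
scene lid 2708 [0.0393 0.0757] dir 1.01 pos 1.092
side idx 38 [0.0309 0.0639] dir 1.026 pos 1.118
side lid 225 [0.0425 0.0824] dir 1.008 pos 1.094
tcp [ 0.5704 -0.0114  0.3023] ydir 167.75 zt [-0.001 -0.001 -1.   ] tool shift [-0.3351  0.0698  0.1399] F [-3.83 -4.06  3.35] t 14.75 gap 0.0125
scene idx 46 [0.0075 0.0388] dir 0.217 pos 0.191
scene rod 60 [0.011  0.0569] dir 0.178 pos 0.19
side idx 42 [0.0067 0.0391] dir 0.22 pos 0.17
side rod 53 [0.009  0.0564] dir 0.179 pos 0.158
```

Both mechanisms agree with their index arms to within about 0.04 rad at worst. The lid is steady and held, so I'm handing in.

```bash
python3 -c "
from h import *;print(env.hand_in());s=env.get_state();print(s['clock'],s['tcp_pos'],s['finger_gap'])"
```

```text
the job is handed in; nothing more can be done
None
the job is handed in; nothing more can be done
```

I set the shutter lever in line with its index arm, then raised the analyser lid to its own index arm. I handed in at about 14.8 s with the gripper still holding the lid; hand-in reports no verdict.

- **Lever:** my first try stopped about 0.03–0.06 rad short, so I gripped the ball again and moved it 4.5 mm further. The last depth fits put the lever at 0.16–0.19 rad and its index at 0.17–0.22 rad. The two cameras and fitting methods disagree by up to about 0.04 rad, within the 0.09 limit.
- **Lid:** the last fits put the lid about 0.01–0.02 rad from its index. The absolute readings differ by method (about 1.01 rad by direction, 1.09 rad by position). The arm pose gives 1.02 rad.
- **Hold:** the gripper was closed on the handle at a 12.5 mm gap with 40 N commanded. The tool pose stayed within 0.1 mm over the last 0.67 s.
- **Index arms and loose items:** the index arms' measured positions stayed the same within noise. I did not measure the bottle, tape roll or vial again at the end, but the gripper never went near them.

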